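# Index the sampler's spout over the conical flask

### The job

Bring the sampler's spout over the conical flask. First lift the tall measuring cylinder out of the spout's way and stand it upright, wholly on the square rubber mat; then swing the sampler's folded crank handle up until it latches upright, which frees the dial, and crank the dial clockwise seen from above, counting the clicks, until it rests in the click at which the spout is over the flask, without running past it. Let go, and leave the other things where they stand.

Things in the scene. Friction and masses are not known exactly. Their poses are not given: they have to be found in the camera images.
- sampler: White round sampler housing screwed to the worktop: 136 mm across the flange, 138 mm across the collar, 130 mm high. Origin on the dial's axis at worktop level, z up. In its own frame (angles anticlockwise from +x) click n of the dial (0 to 7) puts the spout at the angle 280 - 40 n degrees; a raised stud on the collar marks each click.
- sampler_axis (a point): Point on the dial's axis at the top of the aluminium disc (radius 61 mm), z = 142 mm. Round this axis, on the spout's circle of radius 110 mm, stand the flask, the beaker and two amber bottles near clicks 4 to 7 (which is where varies; centres within 6 mm) and, at the start, the measuring cylinder between clicks 1.8 and 2.2.
- dial (a joint): Turn of the dial, rad, growing clockwise seen from above; clicks at 0.698 n, n = 0 to 7, end stops just outside. Starts in click 0. Between clicks a sprung ball resists with up to 0.4 N m (8 N at the crank), then helps; let go, the dial drops into the nearer click. Locked (3 degrees of play) while the crank is folded, free once the crank is over about 55 degrees up.
- crank (a joint): Swing of the folding crank handle about its level hinge, rad: 0 folded flat, 1.571 upright at its stop. A sprung latch clicks over between 1.05 and 1.3 rad (about 0.25 N m) and holds it upright; below that a stiff hinge (0.06 N m) holds it where it is left.
- crank_hinge (a point): Hinge of the crank handle, on the dial 50 mm from the axis on the side opposite the spout, z = 168 mm (26 mm over the disc). Folded, the handle lies level from here across the axis toward the spout; it swings up in the upright plane through axis and spout. Ears 18 mm to each side of the hinge rise 8 mm above it.
- crank_grip (a point): Centre of the crank's revolving black ball knob, 30 mm in diameter (it turns freely in the fingers, any way), on a steel shank 11 mm thick, 55 mm from the hinge. Folded, it is at z = 168 mm, 5 mm past the dial's axis toward the spout, with 11 mm clear beneath it. Upright, it is at z = 223 mm, 50 mm from the dial's axis, and goes round with the dial.
- spout (a point): Tip of the steel spout under the end of the flat arm that reaches out from the dial, 110 mm from the axis, at z = 122 mm; arm and spout reach 118 mm out and take up z = 122 to 146 mm. Its x axis points away from the dial's axis, z up.
- cylinder_centre (a point): Measuring cylinder (clear tube about 27 mm in diameter on a blue six-sided foot 45 x 52 mm, 183 mm high, loose), point on its axis half-way up, 91.5 mm above its foot; z runs up its axis. Spout and arm would strike it; it tips easily.
- mat_centre (a point): Centre of the top of the square black rubber mat, 120 x 120 mm, 5 mm thick, fixed; x and y along its edges.
- flask_centre (a point): Conical flask, 65 mm across the foot, 108 mm high, narrow neck, loose; point on its axis half-way up. The spout is to stand over it; the spout passes 14 mm above its mouth.
- big_amber_bottle_centre (a point): Capped amber bottle 54 mm across, 95 mm high, loose, on the spout's circle; point on its axis half-way up. Leave alone.
- amber_bottle_centre (a point): Capped amber bottle 39 mm across, 77 mm high, loose, on the spout's circle; point on its axis half-way up. Leave alone.
- beaker_centre (a point): Glass beaker 55 mm across, 68 mm high, loose, on the spout's circle; point on its axis half-way up. Leave alone.
- oil_bottle_centre (a point): Bystander: small dropper bottle 25 mm across, 78 mm high, under the spout's circle; centre.
- small_bottle_centre (a point): Bystander: small capped bottle 26 mm across, 73 mm high, between sampler and mat; centre.
- squeeze_bottle: Bystander: squeeze bottle with bent spout, 65 x 98 mm, 199 mm high, fixed, beyond the mat; origin under it on the worktop.
Mind the look-alikes: they are no part of the job. What is shaped like the part that bears cylinder_centre but green is not meant.

How it is judged:
On the way, in this order (a step that is already met when the one before it is completed fails the run):
1. the measuring cylinder stands upright and let go on the mat (x of cylinder_centre in the frame of mat_centre between -0.037 and 0.037 m and y of cylinder_centre in the frame of mat_centre between -0.037 and 0.037 m and angle between cylinder_centre's own z axis and vertical below 0.1 rad and height (world z) of cylinder_centre below 0.105 m and contact force between the fingers and cylinder below 0.1 N), for 0.2 s.
2. the crank is swung up and latched (value of joint crank above 1.4 rad), for 0.1 s.
At the end, for the whole second after the job is handed in: The spout is within 18 mm (horizontally) of the flask's axis with the dial at rest, the crank is upright (over 1.4 rad), and the measuring cylinder stands upright (within 0.1 rad) on the mat, its axis within 37 mm of the mat's centre along either edge (horizontal distance between spout and flask_centre below 0.018 m and velocity of joint dial between -0.1 and 0.1 rad/s and value of joint crank above 1.4 rad and x of cylinder_centre in the frame of mat_centre between -0.037 and 0.037 m and y of cylinder_centre in the frame of mat_centre between -0.037 and 0.037 m and angle between cylinder_centre's own z axis and vertical below 0.1 rad and height (world z) of cylinder_centre below 0.105 m); the robot touches nothing.
It fails at once if the measuring cylinder is tipped by more than 0.5 rad (angle between cylinder_centre's own z axis and vertical above 0.5 rad).
It fails at once if the spout runs past the flask by more than 32 mm (about half a click) (y of flask_centre in the frame of spout above 0.032 m and horizontal distance between spout and flask_centre below 0.09 m).
It fails at once if the flask, the beaker or an amber bottle is moved by more than 25 mm (distance of any of flask_centre, big_amber_bottle_centre, amber_bottle_centre, beaker_centre from where it was at the start of the episode above 0.025 m).
It fails at once if one of the two small bottles is moved by more than 25 mm (distance of any of oil_bottle_centre, small_bottle_centre from where it was at the start of the episode above 0.025 m).
It also fails if it takes over 61 s, if anything falls off the work surface, if the arm or the gripper's body presses on something with over 40 N, if the wrist force passes 120 N, or if a joint passes its speed limit or range.

### The arm

A 6-joint arm with a two-finger parallel gripper is mounted at the origin on a cart in front of the work surface, level with it; the furniture and walls round the work are solid. World frame = base frame: x ahead of the robot, y to its left, z up, the work surface at z = 0. Lengths are in m, angles in rad, forces in N, time in s.
With the tool pointing down it reaches from about 0.275 to 0.825 m from the base axis. Payload 4.9 kg.
Tool frame: the origin (TCP) lies midway between the tips of the shut fingers; the grasp point (between the pads) lies 19 mm behind it; x points along the fingers, y is the direction in which the jaws open and shut, and the axes are right-handed (so a half turn about x gives the same grasp; the last joint's range is limited). The gripper opens to 85 mm and grips with 20 to 120 N. Pads are 22 mm wide; open, the fingers measure 114 mm over their backs; the gripper's body (76 mm by 85 mm) begins 54 mm behind the grasp point. The pads swing forward as they close: fully open they stand 13 mm farther back than shut.
Start: joints at [-0.134, 0.326, -0.193, 1.052, 0, 1.437], TCP at [0.55, 0, 0.231] pointing down, gripper open.
Joint ranges: [-2.65, 2.65], [-0.97, 1.79], [-1.3, 1.35], [-1.93, 2.1], [-1.47, 1.37], [-3.14, 3.14]. Speed limits (rad/s): [2.57, 2.57, 3.14, 3.14, 3.14, 3.14].

### API

Orientations are given as a rotation vector (axis times angle).
In Python, from station import * gives the robot as it stands.
- The arm moves only by the tool jog_arm, never from a script. Its argument "targets" is a list that holds one entry, the list of rows, each a list of 6 numbers: the shift along the tool's x, y, z in cm, then the turn, a rotation vector about the tool's x, y, z in degrees. In form: [[[dx, dy, dz, rx, ry, rz], ...]]. A call has 1 to 12 rows; each row shifts and turns the commanded pose from where the row before left it, along the tool's axes as they then stand; what a row does not reach is not made up. A row lasts 1/8 s, in which the tool goes at most 62.5 mm and 10.7 degrees, less where a joint would pass 70% of its speed; a pose out of reach is approached as far as the arm can. A call with a gripper value outside its range is refused whole. "hand" is the opening, from 0 (shut) to 1 (fully open), set as the call begins (left out, the last holds). The fingers move at their own pace and stop on an object; the grip force is fixed at half the most. Time passes only in rows, so rows that do not move let the fingers close. It gives the time, the measured TCP pose, the force and the opening at its end, in the units of the state.
- state(): the state, without advancing time (a new reading comes with each control period).
- snapshot(name): name is "scene" or "side" or "wrist"; returns a dict with "pixels" (384x512x3 uint8, red, green, blue), "camera_matrix" (3x3 intrinsics, pixels), "distortion" ([k1, k2, p1, p2, k3] as OpenCV has them; the pictures are not rectified), "world_to_cam" (4x4, takes a point from world to camera coordinates); the wrist camera has in their place "tool_from_camera" (4x4, takes a point from camera to tool coordinates, whose origin is the TCP and whose axes are the tool frame's). Camera axes: x right, y up, looking along -z (the intrinsics and any distortion apply to the point x, -y, -z); pixel columns grow to the right and rows downward; lengths in m; the calibration is good to about 2 mm. A picture is of the moment at which its call begins: read the wrist's pose just before it. There is no depth.
- sign_off(): hands the job in, once; it reports no verdict.
The state is a dict: "time_s": time; "joint_positions": joint angles; "qd": joint speeds; "joint_torque": joint torques, N m; "tool_pos": TCP position; "orientation": TCP orientation; "wrist_force": force on the tool from outside, world axes, zero at the start; "torque": the same for the moment, N m; "gripper_width": finger opening in m.
Only numpy, scipy, OpenCV 4.12 (cv2) and the standard library are available. Lean on these libraries where they do the work, as an engineer would, in place of code of your own. Each camera call takes 0.05 s, during which the arm holds its last target. There are 200 camera calls.

## Working session

There is one attempt and no reset: what is moved stays moved. The work goes in short steps, Python scripts to look and compute and a tool call to move; the robot and the scene stay as the last step left them, time stands still between calls to the robot, and variables do not carry over. Pictures are saved under pics/ and viewed, about 8 in all and at most 12, crops included, and the job is handed in when it is done.

Besides the shell and the picture viewer there is one more tool, called after "Emit:" as a command line: name --argument value ..., lists and objects as JSON in quotes. jog_arm: Moves the arm, as the interface text tells. Its arguments: {"type":"object","properties":{"targets":{"type":"array"},"hand":{"type":"number"}},"required":["targets"]}

```bash
ls; mkdir -p pics; cat > h.py <<'E'
from station import *
import numpy as np, cv2
from scipy.spatial.transform import Rotation as R
def snap(n):
    s=state(); d=snapshot(n)
    if n=="wrist":
        T=np.eye(4);T[:3,:3]=R.from_rotvec(s["orientation"]).as_matrix();T[:3,3]=s["tool_pos"]
        d["world_to_cam"]=np.linalg.inv(T@np.array(d["tool_from_camera"]))
    return d
def save(d,f): cv2.imwrite("pics/"+f,np.ascontiguousarray(d["pixels"][:,:,::-1]))
def ray(d,u,v):
    K=np.array(d["camera_matrix"],float);D=np.array(d["distortion"],float)
    p=cv2.undistortPoints(np.array([[[u,v]]],float),K,D)[0,0]
    W=np.linalg.inv(np.array(d["world_to_cam"]))
    r=W[:3,:3]@np.array([p[0],-p[1],-1]); return W[:3,3],r
def onz(d,u,v,z):
    o,r=ray(d,u,v); return o+r*(z-o[2])/r[2]
def proj(d,P):
    K=np.array(d["camera_matrix"],float);D=np.array(d["distortion"],float)
    W=np.array(d["world_to_cam"]);P=np.atleast_2d(P)
    c=P@W[:3,:3].T+W[:3,3]; c=c*[1,-1,-1]
    return cv2.projectPoints(c,np.zeros(3),np.zeros(3),K,D)[0][:,0]
E
python3 - <<'E'
from h import *
import pickle
for n in("scene","side","wrist"):
    d=snap(n);save(d,n+"0.png");pickle.dump(d,open(n+"0.pkl","wb"));print(n,np.linalg.inv(d["world_to_cam"])[:3].round(3).tolist(),np.array(d["camera_matrix"]).round(1).tolist())
a=cv2.imread("pics/scene0.png");b=cv2.imread("pics/side0.png")
print(state())
E
```

```text
pics
scene [[-0.899, 0.343, -0.272, 0.363], [-0.437, -0.724, 0.534, 0.288], [-0.013, 0.599, 0.801, 0.818]] [[435.9, 0.0, 251.6], [0.0, 435.9, 187.9], [0.0, 0.0, 1.0]]
side [[0.962, 0.188, -0.2, 0.412], [-0.274, 0.631, -0.726, -0.844], [-0.01, 0.753, 0.658, 0.706]] [[464.8, 0.0, 253.9], [0.0, 464.8, 190.5], [0.0, 0.0, 1.0]]
wrist [[1.0, 0.001, 0.001, 0.549], [-0.001, 0.959, 0.283, 0.073], [-0.001, -0.283, 0.959, 0.373]] [[309.5, 0.0, 257.0], [0.0, 309.5, 186.8], [0.0, 0.0, 1.0]]
{'time_s': 0.15, 'joint_positions': array([-1.34186751e-01,  3.26800843e-01, -1.93366593e-01,  1.05204078e+00,
        1.77686054e-05,  1.43662326e+00]), 'qd': array([-8.31886742e-04, -1.49619431e-03,  3.76709155e-03, -2.23784464e-04,
       -5.19675480e-05, -8.89727891e-04]), 'joint_torque': array([ 1.04211274e-03, -4.43704247e+01,  2.62664723e+01,  1.04285317e-02,
       -1.23322516e-04, -3.51401161e-05]), 'tool_pos': array([5.49532810e-01, 8.72520761e-05, 2.30662211e-01]), 'orientation': array([ 1.20870099,  1.21037375, -1.21014059]), 'wrist_force': array([ 0.48357311, -0.30506769,  0.65562206]), 'torque': array([-0.03102737, -0.02053272, -0.00631613]), 'gripper_width': 0.08544415927847217}
```

View pics/scene0.png

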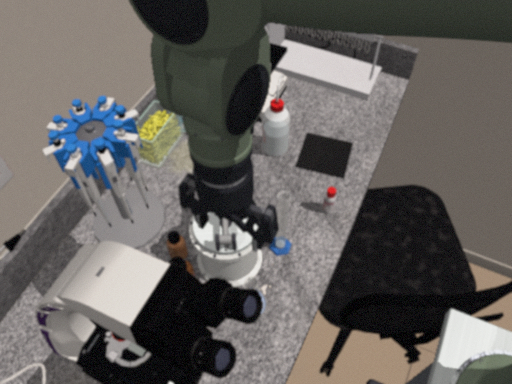

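View pics/side0.png

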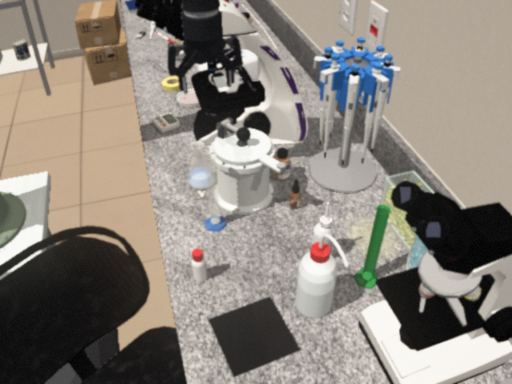

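The scene view shows the mat at (325,155), the small bottle at (331,197), and the blue cylinder foot at (282,246). The sampler at (228,245) is partly hidden by the arm. The side view shows the blue foot at (215,223), the sampler at (243,170), the knob at (243,133), the spout arm pointing to (285,165), and the mat at (253,335). The green look-alike is at (375,245).

```bash
python3 - <<'E'
from h import *
import pickle
S=pickle.load(open("scene0.pkl","rb"));D=pickle.load(open("side0.pkl","rb"));W=pickle.load(open("wrist0.pkl","rb"))
for n,d in(("scene",S),("side",D),("wrist",W)):
    im=np.ascontiguousarray(d["pixels"]);hsv=cv2.cvtColor(im,cv2.COLOR_RGB2HSV)
    m=cv2.inRange(hsv,(100,120,60),(125,255,255))
    N,l,st,c=cv2.connectedComponentsWithStats(m)
    for i in range(1,N):
        if st[i,4]>60: print(n,"blue",st[i],c[i].round(1),onz(d,*c[i],0.008).round(3))
    m=(im.max(2)<50).astype(np.uint8)*255
    for c in cv2.findContours(m,0,2)[0]:
        if cv2.contourArea(c)>900:
            q=cv2.approxPolyDP(c,0.04*cv2.arcLength(c,True),True)[:,0]
            if len(q)==4: print(n,"dark4",q.tolist(),[onz(d,*p,0.005)[:2].round(3).tolist() for p in q])
a=cv2.resize(np.ascontiguousarray(D["pixels"][90:250,160:340]),None,fx=3.3,fy=3.3,interpolation=2)
w=W["pixels"]
cv2.imwrite("pics/m1.png",cv2.resize(np.ascontiguousarray(w),None,fx=1.5,fy=1.5)[:,:,::-1]);cv2.imwrite("pics/m2.png",a[:,:,::-1])
E
```

```text
scene blue [  49   96   88   93 3170] [ 94.3 138.7] [ 1.08  -0.221  0.008]
scene blue [270 238  21  17 164] [279.7 247.8] [ 0.515 -0.136  0.008]
scene dark4 [[431, 191], [368, 189], [321, 371], [511, 291]] [[0.252, -0.428], [0.392, -0.368], [0.344, 0.064], [0.033, -0.245]]
scene dark4 [[192, 156], [182, 206], [271, 242], [249, 155]] [[0.816, -0.28], [0.76, -0.14], [0.539, -0.143], [0.689, -0.343]]
scene dark4 [[308, 134], [297, 165], [342, 176], [351, 144]] [[0.584, -0.473], [0.57, -0.364], [0.46, -0.379], [0.472, -0.488]]
scene dark4 [[132, 0], [172, 43], [206, 31], [206, 0]] [[1.417, -0.844], [1.124, -0.667], [1.057, -0.771], [1.159, -0.946]]
side blue [ 325   47   68   65 1733] [357.2  74.3] [1.104 0.382 0.008]
side blue [320  61  12   9  83] [324.8  64.3] [1.03  0.478 0.008]
side blue [206 220  19  11 104] [214.7 225.7] [ 0.514 -0.16   0.008]
side dark4 [[215, 326], [234, 374], [296, 349], [269, 314]] [[0.462, -0.396], [0.472, -0.493], [0.582, -0.478], [0.559, -0.399]]
side dark4 [[393, 191], [444, 268], [511, 253], [498, 203]] [[0.932, -0.165], [0.92, -0.401], [1.081, -0.412], [1.152, -0.274]]
wrist blue [219 247  20  26 262] [227.7 257.3] [ 0.51  -0.132  0.008]
```

View pics/m1.png

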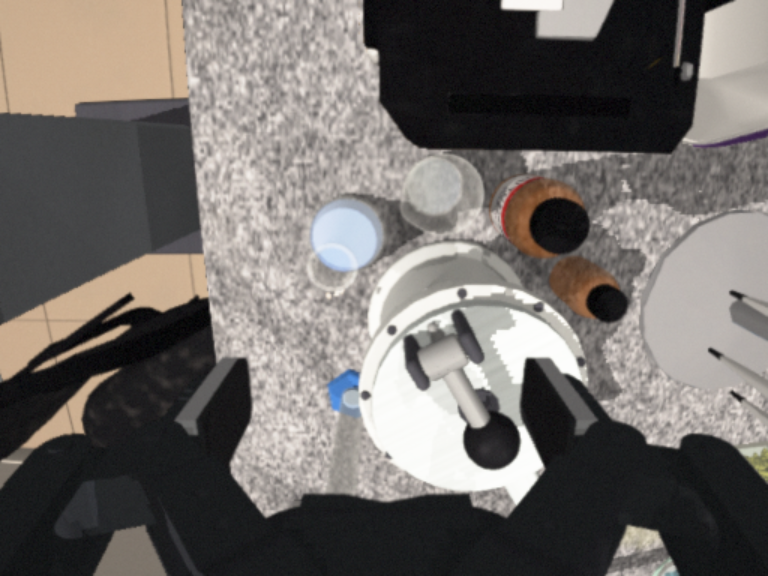

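View pics/m2.png

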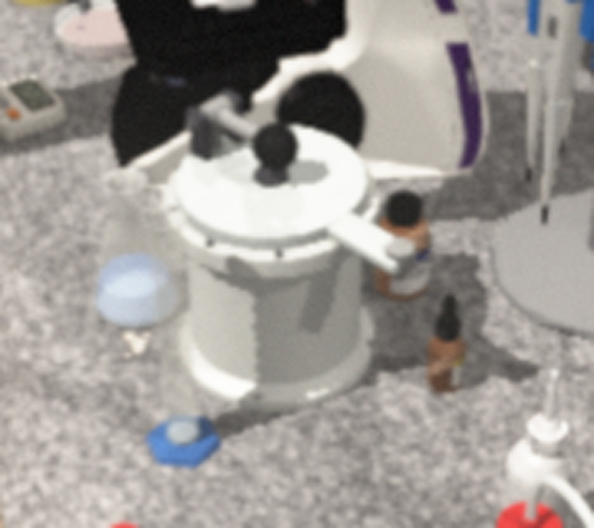

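The wrist view (1.5x) shows:
- Blue foot at (346,392).
- Flask with blue liquid: body at (348,235), mouth ring at (332,268).
- Beaker at (443,190), large amber bottle at (545,220), amber bottle at (595,290).
- Knob at (491,440), hinge at (441,355), and the studs on the collar.

What could be taken for the cylinder: the green cylinder, side (375,245), is excluded. The pipettes in the scene view at (95,140) are also excluded. I'm taking the clear tube with the blue foot, side (215,223).

```bash
python3 - <<'E'
from h import *
import pickle
from scipy.optimize import least_squares
S=pickle.load(open("scene0.pkl","rb"));D=pickle.load(open("side0.pkl","rb"));W=pickle.load(open("wrist0.pkl","rb"))
w=lambda u,v,z:onz(W,u/1.5,v/1.5,z)[:2]
for z in(.128,.132):
    P=np.array([w(*p,z) for p in[(391,329),(462,293),(538,307),(581,361),(365,395),(388,456)]])
    r=least_squares(lambda q:np.hypot(*(P-q[:2]).T)-q[2],[.57,-.1,.065]).x
    print("axis",z,r.round(4),np.degrees(np.arctan2(*(P-r[:2]).T[::-1])).round(1))
A=r[:2]
k=w(491,440,.168);h=w(441,355,.168);print("knob",k,"hinge",h,np.linalg.norm(k-h))
kd=onz(D,160+274/3.3,90+147/3.3,.168)[:2];print("knob side",kd)
spd=np.degrees(np.arctan2(*(k-h)[::-1]));print("spout dir",spd, "axis from knob-hinge",h+(k-h)/np.linalg.norm(k-h)*.05)
tip=onz(D,160+405/3.3,90+250/3.3,.146)[:2];print("spout arm tip side",tip,tip-A,np.degrees(np.arctan2(*(tip-A)[::-1])))
for n,p in dict(flaskmouth=(332,268,.108),flaskliq=(348,235,.03),beakertop=(447,192,.068),big=(559,225,.095),small=(607,303,.077),foot=(347,393,.01)).items():
    q=w(*p);d=q-A;print(n,q.round(3),np.hypot(*d).round(4),"angle",np.degrees(np.arctan2(*d[::-1])).round(1))
for z in(0,.012): print("foot side",onz(D,160+183/3.3,90+442/3.3,z)[:2].round(3))
print(proj(W,[[.51,-.13,.183]])*1.5)
E
```

```text
axis 0.128 [ 0.6023 -0.0726  0.0663] [ 138.6   99.3   60.1   20.5  178.5 -141. ]
axis 0.132 [ 0.6014 -0.0702  0.0652] [ 138.6   99.3   60.1   20.5  178.5 -141. ]
knob [ 0.60392512 -0.07447165] hinge [ 0.57597133 -0.02553442] 0.056358380815271406
knob side [ 0.6017776  -0.07772354]
spout dir -60.2642471203652 axis from knob-hinge [ 0.60077136 -0.06895053]
spout arm tip side [ 0.6560487  -0.17257957] [ 0.05461982 -0.10237721] -61.919393036442116
flaskmouth [0.517 0.002] 0.1109 angle 139.3
flaskliq [0.521 0.007] 0.1115 angle 136.2
beakertop [0.589 0.043] 0.1135 angle 96.2
big [0.655 0.026] 0.1099 angle 60.8
small [ 0.701 -0.031] 0.1074 angle 21.4
foot [ 0.515 -0.138] 0.1101 angle -141.9
foot side [ 0.518 -0.147]
foot side [ 0.516 -0.159]
[[312.32859754 544.51746901]]
```

Measured positions:
- The sampler axis is about (0.601,-0.0705), agreed by the stud fit, the knob and the hinge.
- The spout is at -61° and the flask at +139° on the 110 mm circle. That makes it **click 4**.
- The cylinder is at about (0.515,-0.139). It sits 110 mm from the axis at -141°, which is click 2, so it matches the description.

Next I move above the cylinder.

Emit:
jog_arm --targets '[[[0, -0.85, 3.5, 0, 0, 0], [0, -0.85, 3.5, 0, 0, 0], [0, -0.85, 3.5, 0, 0, 0], [0, -0.85, 3.5, 0, 0, 0], [0, 0, 0, 0, 0, 0], [0, 0, 0, 0, 0, 0]]]' --hand 1

```text
time_s: 0.9
tool_pos: [0.5159, -0.1396, 0.2311]
orientation: [1.21, 1.21, -1.209]
wrist_force: [1.0, 0.4, 0.1]
gripper_width: 0.0854
```

```bash
python3 - <<'E'
from h import *
import pickle
d=snap("wrist");s=snap("scene");pickle.dump((d,s),open("a1.pkl","wb"))
st=state();print(st["tool_pos"].round(4))
im=np.ascontiguousarray(d["pixels"]);hsv=cv2.cvtColor(im,cv2.COLOR_RGB2HSV)
D=pickle.load(open("side0.pkl","rb"))
print("squeeze",onz(D,315,312,0).round(3),"smallb",onz(D,199,283,0).round(3), "red cap",onz(D,198,254,.07).round(3))
print("tube top pred px",proj(d,[[.515,-.139,.183],[.515,-.139,.01]]).round(0))
cv2.imwrite("pics/a1.png",np.hstack([im,np.ascontiguousarray(s["pixels"][60:310,180:430])[:384] if 0 else cv2.resize(np.ascontiguousarray(s["pixels"][110:280,200:370]),(384,384))])[:,:,::-1][:, :800])
E
```

```text
[ 0.5161 -0.1391  0.2312]
squeeze [ 0.641 -0.415  0.   ] smallb [ 0.454 -0.292  0.   ] red cap [ 0.46  -0.282  0.07 ]
tube top pred px [[256. 210.]
 [256. 159.]]
```

View pics/a1.png

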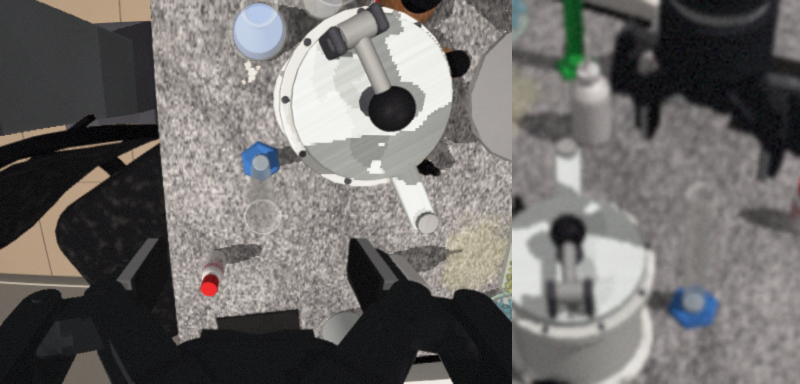

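The tube's ring is at (263,217) and its foot at (261,160). That puts the cylinder at about (0.520,-0.142). The red-capped small bottle at (209,285) and the mat at (258,325) are also visible. I shift slightly, descend and grip.

Emit:
jog_arm --targets '[[[1.1, 0.4, 0.25, 0, 0, 0], [2, 0, 0, 0, 0, 0], [2, 0, 0, 0, 0, 0], [2, 0, 0, 0, 0, 0], [2, 0, 0, 0, 0, 0], [0, 0, 0, 0, 0, 0], [0, 0, 0, 0, 0, 0]]]'

```text
time_s: 1.88
tool_pos: [0.5204, -0.1423, 0.1405]
orientation: [1.209, 1.209, -1.209]
wrist_force: [-0.9, 0.7, -0.4]
gripper_width: 0.0852
```

Emit:
jog_arm --targets '[[[0, 0, 0, 0, 0, 0], [0, 0, 0, 0, 0, 0], [0, 0, 0, 0, 0, 0], [0, 0, 0, 0, 0, 0], [0, 0, 0, 0, 0, 0], [0, 0, 0, 0, 0, 0], [0, 0, 0, 0, 0, 0], [0, 0, 0, 0, 0, 0]]]' --hand 0

```text
time_s: 2.88
tool_pos: [0.5202, -0.1427, 0.1407]
orientation: [1.209, 1.208, -1.209]
wrist_force: [-0.9, 0.4, 5.3]
gripper_width: 0.0243
```

Emit:
jog_arm --targets '[[[-1, 0, 0, 0, 0, 0], [-2, 0, 0, 0, 0, 0], [-2.5, 0, 0, 0, 0, 0], [-2.5, 0, 0, 0, 0, 0], [-2, 0, 0, 0, 0, 0], [0, 0, 2, 0, 0, 0], [0, 0, 3, 0, 0, 0], [0, 0, 3, 0, 0, 0], [0, 0, 3, 0, 0, 0], [0, 0, 3, 0, 0, 0], [0, 0, 0, 0, 0, 0], [0, 0, 0, 0, 0, 0]]]'

```text
time_s: 4.38
tool_pos: [0.5193, -0.2826, 0.2393]
orientation: [1.21, 1.211, -1.21]
wrist_force: [-0.5, 0.3, -0.9]
gripper_width: 0.0241
```

```bash
python3 - <<'E'
from h import *
import pickle
d=snap("wrist");s=snap("scene");e=snap("side")
cv2.imwrite("pics/b1.png",np.hstack([d["pixels"][:,90:490],cv2.resize(np.ascontiguousarray(e["pixels"][130:380,130:390]),(400,384))])[:,:,::-1])
for n,q in(("wrist",d),("scene",s),("side",e)):
    pickle.dump(q,open("b_"+n+".pkl","wb"))
    im=np.ascontiguousarray(q["pixels"])
    m=(im.max(2)<60).astype(np.uint8)*255
    u,v=proj(q,[[.52,-.44,.005]])[0]; 
    N,l,st,c=cv2.connectedComponentsWithStats(m); print(n,(u,v),im[int(min(v,383)),int(u)])
    i=l[int(min(v,383)),int(u)]
    if i:
        ct=max(cv2.findContours((l==i).astype(np.uint8),0,2)[0],key=cv2.contourArea)
        qd=cv2.approxPolyDP(ct,0.03*cv2.arcLength(ct,True),True)[:,0]
        print(qd.tolist(),[onz(q,*p,0.005)[:2].round(3).tolist() for p in qd])
E
```

```text
wrist (np.float64(258.0367259772894), np.float64(269.4145880336895)) [168 164 157]
scene (np.float64(326.981430726376), np.float64(150.539527582978)) [29 29 26]
[[320, 136], [316, 163], [321, 172], [342, 177], [351, 144]] [[0.553, -0.479], [0.53, -0.39], [0.51, -0.369], [0.459, -0.376], [0.472, -0.488]]
side (np.float64(253.93810116756157), np.float64(339.08953625600384)) [49 44 45]
[[269, 299], [211, 320], [234, 374], [297, 349]] [[0.569, -0.368], [0.458, -0.382], [0.472, -0.493], [0.584, -0.479]]
```

View pics/b1.png

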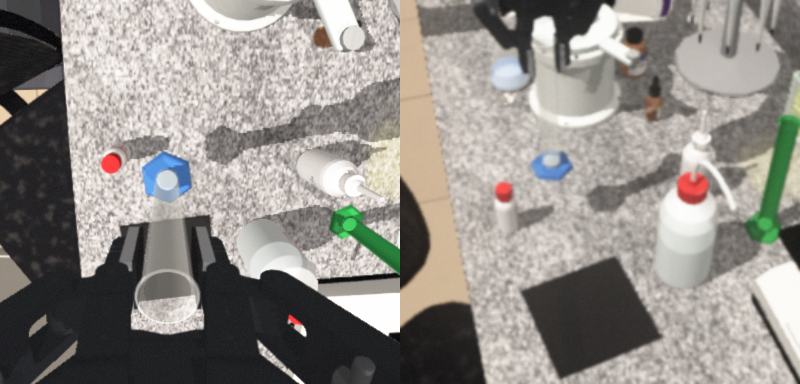

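The mat's centre from side corners and scene agrees at about (0.521,-0.429). The cylinder hangs upright, with its foot at crop (167,177). The squeeze bottle stands to the +x side of the mat, so I place the cylinder slightly to the -x side.

Emit:
jog_arm --targets '[[[0, -0.1, 3, 0, 0, 0], [0, -0.1, 3, 0, 0, 0], [0, -0.1, 3, 0, 0, 0], [0, -0.1, 3, 0, 0, 0], [0, -0.1, 2.6, 0, 0, 0], [2, 0, 0, 0, 0, 0], [2, 0, 0, 0, 0, 0], [2, 0, 0, 0, 0, 0], [1.5, 0, 0, 0, 0, 0], [1, 0, 0, 0, 0, 0], [0.5, 0, 0, 0, 0, 0], [0, 0, 0, 0, 0, 0]]]'

```text
time_s: 6.02
tool_pos: [0.5151, -0.4285, 0.1503]
orientation: [1.209, 1.209, -1.209]
wrist_force: [0.7, 0.6, -0.7]
gripper_width: 0.0239
```

Emit:
jog_arm --targets '[[[0.2, 0, 0, 0, 0, 0], [0.1, 0, 0, 0, 0, 0], [0.1, 0, 0, 0, 0, 0], [0.05, 0, 0, 0, 0, 0], [0, 0, 0, 0, 0, 0], [0, 0, 0, 0, 0, 0]]]'

```text
time_s: 6.78
tool_pos: [0.515, -0.4285, 0.1458]
orientation: [1.209, 1.209, -1.209]
wrist_force: [0.8, -1.1, -0.4]
gripper_width: 0.0244
```

Emit:
jog_arm --targets '[[[0.1, 0, 0, 0, 0, 0], [0.05, 0, 0, 0, 0, 0], [0, 0, 0, 0, 0, 0], [0, 0, 0, 0, 0, 0]]]'

```text
time_s: 7.28
tool_pos: [0.5151, -0.4288, 0.1458]
orientation: [1.209, 1.208, -1.209]
wrist_force: [-1.9, 1.0, 6.6]
gripper_width: 0.0244
```

Contact, 6.6 N. I open partly and rise.

Emit:
jog_arm --targets '[[[0, 0, 0, 0, 0, 0], [0, 0, 0, 0, 0, 0], [0, 0, 0, 0, 0, 0], [0, 0, 0, 0, 0, 0], [0, 0, 0, 0, 0, 0], [0, 0, 0, 0, 0, 0]]]' --hand 0.6

```text
time_s: 8.02
tool_pos: [0.515, -0.4285, 0.1443]
orientation: [1.209, 1.209, -1.209]
wrist_force: [0.4, -0.2, 0.3]
gripper_width: 0.0516
```

Emit:
jog_arm --targets '[[[-1, 0, 0, 0, 0, 0], [-2, 0, 0, 0, 0, 0], [-3, 0, 0, 0, 0, 0], [-3, 0, 0, 0, 0, 0], [-3, 0, 0, 0, 0, 0], [-1, 0, -2, 0, 0, 0], [0, 0, -4, 0, 0, 0], [0, 0, -4, 0, 0, 0], [0, 0, -4, 0, 0, 0], [0, 0, 0, 0, 0, 0]]]'

```text
time_s: 9.28
tool_pos: [0.5145, -0.2844, 0.2742]
orientation: [1.207, 1.213, -1.206]
wrist_force: [-0.6, -0.9, 0.7]
gripper_width: 0.0513
```

```bash
python3 - <<'E'
from h import *
import pickle
d=snap("wrist");e=snap("side")
a=cv2.resize(np.ascontiguousarray(e["pixels"][230:384,180:340]),(400,384))
cv2.imwrite("pics/c1.png",np.hstack([d["pixels"][:,90:490],a])[:,:,::-1])
im=np.ascontiguousarray(e["pixels"]);m=cv2.inRange(cv2.cvtColor(im,cv2.COLOR_RGB2HSV),(100,110,60),(125,255,255));m[:200]=0
N,l,st,c=cv2.connectedComponentsWithStats(m)
for i in range(1,N):
    if st[i,4]>40: print(st[i],c[i],onz(e,*c[i],.013).round(3))
print(state()["tool_pos"].round(4))
E
```

```text
[235 326  29  23 340] [248.76470588 339.1       ] [ 0.51  -0.442  0.013]
[ 0.5149 -0.2874  0.2742]
```

View pics/c1.png

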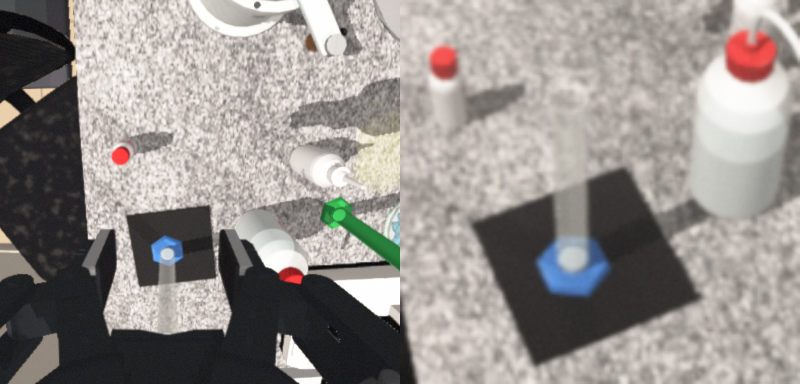

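The cylinder stands upright near the mat's centre, with its foot at (0.51,-0.44) on the axis fit. Next is the crank. Before going near the knob I triangulate the microscope eyepieces to check clearance.

```bash
python3 - <<'E'
from h import *
import pickle
S=pickle.load(open("scene0.pkl","rb"));D=pickle.load(open("side0.pkl","rb"));W=pickle.load(open("wrist0.pkl","rb"))
def tri(a,p,b,q):
    o,r=ray(a,*p);o2,r2=ray(b,*q);r/=np.linalg.norm(r);r2/=np.linalg.norm(r2)
    t=np.linalg.lstsq(np.c_[r,-r2],o2-o,rcond=None)[0];A=o+r*t[0];B=o2+r2*t[1];return ((A+B)/2).round(3),np.linalg.norm(A-B).round(3)
for p in((245,303),(220,355)):
    for q in((257,125),(202,126)): print(p,q,tri(S,p,D,q))
for z in(.1,.2,.25,.3): print(z,[onz(W,u/1.5,150/1.5,z)[:2].round(3).tolist() for u in(380,420,690)])
s=snap("scene"); print("knob now etc");e=snap("side")
im=np.ascontiguousarray(e["pixels"][100:190,200:300]);sc=np.ascontiguousarray(s["pixels"][150:320,140:300])
cv2.imwrite("pics/d1.png",np.hstack([cv2.resize(im,(400,384)),cv2.resize(sc,(400,384))])[:,:,::-1])
E
```

```text
(245, 303) (257, 125) (array([0.585, 0.024, 0.104]), np.float64(0.153))
(245, 303) (202, 126) (array([0.52 , 0.044, 0.122]), np.float64(0.033))
(220, 355) (257, 125) (array([0.601, 0.111, 0.047]), np.float64(0.169))
(220, 355) (202, 126) (array([0.53 , 0.129, 0.066]), np.float64(0.037))
0.1 [[0.546, 0.07], [0.569, 0.07], [0.729, 0.072]]
0.2 [[0.547, 0.071], [0.562, 0.071], [0.663, 0.072]]
0.25 [[0.548, 0.071], [0.558, 0.071], [0.63, 0.073]]
0.3 [[0.548, 0.072], [0.555, 0.072], [0.597, 0.073]]
knob now etc
```

View pics/d1.png

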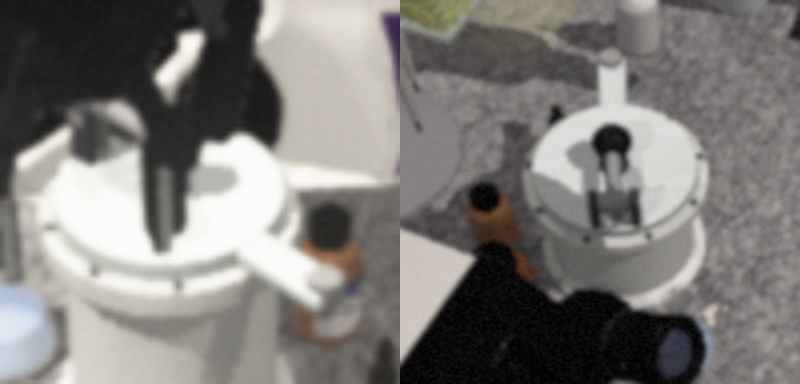

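```bash
python3 -c "
from h import *
s=state();print(s['joint_positions'].round(3),s['tool_pos'].round(4),s['orientation'].round(3))"
```

```text
[-0.636  0.38  -0.005  1.187 -0.     0.935] [ 0.5149 -0.2887  0.2741] [ 1.209  1.209 -1.21 ]
```

Emit:
jog_arm --targets '[[[0, 1.46, -3.55, 0, 0, 0], [0, 1.46, -3.55, 0, 0, 0], [0, 1.46, -3.55, 0, 0, 0], [0, 1.46, -3.55, -5, 0, 0], [0, 0, 0, -10, 0, 0], [0, 0, 0, -10, 0, 0], [0, 0, 0, -10, 0, 0], [0, 0, 0, -10, 0, 0], [0, 0, 0, -10, 0, 0], [0, 0, 0, -10, 0, 0], [0, 0, 0, -10, 0, 0], [0, 0, 0, -10, 0, 0]]]' --hand 1

```text
time_s: 10.98
tool_pos: [0.5735, -0.1476, 0.2738]
orientation: [0.065, 1.57, -0.065]
wrist_force: [-1.5, -0.8, 0.6]
gripper_width: 0.0853
```

Emit:
jog_arm --targets '[[[0, 0, 0, -10, 0, 0], [0, 0, 0, -10, 0, 0], [0, 0, 0, -10, 0, 0], [0, 0, 0, -10, 0, 0], [0, 0, 0, -10, 0, 0], [0, 0, 0, -10, 0, 0], [0, 0, 0, -10, 0, 0], [0, 0, 0, -10, 0, 0], [0, 0, 0, -10, 0, 0], [0, 0, 0, -10, 0, 0], [0, 0, 0, -10, 0, 0], [0, 0, 0, -10, 0, 0]]]'

```text
time_s: 12.48
tool_pos: [0.5735, -0.1476, 0.2738]
orientation: [-1.525, 0.968, 1.526]
wrist_force: [0.5, 0.4, 0.3]
gripper_width: 0.0855
```

Emit:
jog_arm --targets '[[[0, 0, 0, -4, 0, 0], [0, 0, 0, 0, 0, 0], [0, 0, 0, 0, 0, 0]]]'

```text
time_s: 12.85
tool_pos: [0.5734, -0.1471, 0.274]
orientation: [-1.57, 0.927, 1.57]
wrist_force: [0.6, 0.7, -1.1]
gripper_width: 0.0855
```

```bash
python3 - <<'E'
from h import *
d=snap("wrist");s=state();M=R.from_rotvec(s['orientation']).as_matrix()
print(s["tool_pos"].round(4),s['joint_positions'].round(3),M.round(3).tolist())
print("pred knob,hinge,axis,flask",proj(d,[[.6025,-.0755,.168],[.577,-.027,.168],[.601,-.0705,.142],[.517,.002,.108]]).round(0).tolist())
save(d,"e1.png")
im=np.ascontiguousarray(d["pixels"]);m=(im.max(2)<70).astype(np.uint8)
N,l,st,c=cv2.connectedComponentsWithStats(m)
for i in range(1,N):
    if st[i,4]>300: print(st[i],c[i].round(1),onz(d,*c[i],.168).round(4))
E
```

```text
[ 0.5734 -0.1469  0.2741] [-0.375  0.383  0.     1.188  0.    -2.451] [[-0.0, -0.875, -0.484], [0.0, -0.484, 0.875], [-1.0, 0.0, 0.0]]
pred knob,hinge,axis,flask [[189.0, 237.0], [192.0, 290.0], [194.0, 230.0], [238.0, 299.0]]
[ 341    0  102   41 2201] [401.6  13.4] [ 0.5431 -0.3162  0.168 ]
[    0     0   512   384 66258] [325.6 275. ] [ 0.4762 -0.1013  0.168 ]
[103 180  24  23 415] [114.8 190.7] [ 0.6775 -0.0835  0.168 ]
[171 221  33  33 873] [187.2 237.1] [ 0.6044 -0.0747  0.168 ]
```

View pics/e1.png

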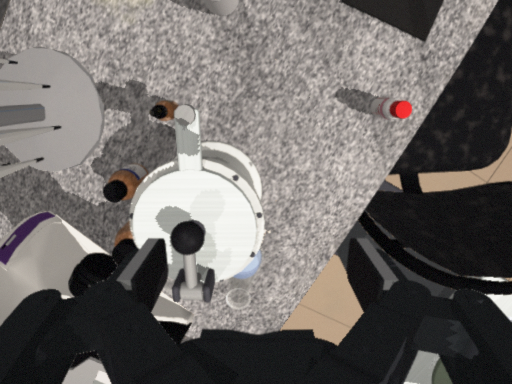

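The knob is found at (187,237), which is (0.604,-0.075) at z 0.168. It is in line with the tool's z, so the jaws are square to the handle. I move above it, then down.

Emit:
jog_arm --targets '[[[0, -2, 1.6, 0, 0, 0], [0, -2, 1.6, 0, 0, 0], [0, -2.1, 1.65, 0, 0, 0], [2, 0, 0, 0, 0, 0], [2, 0, 0, 0, 0, 0], [2, 0, 0, 0, 0, 0], [0, 0, 0, 0, 0, 0], [0, 0, 0, 0, 0, 0]]]'

```text
time_s: 13.9
tool_pos: [0.6037, -0.0747, 0.215]
orientation: [-1.572, 0.926, 1.57]
wrist_force: [0.6, -0.2, 0.7]
gripper_width: 0.0853
```

Emit:
jog_arm --targets '[[[2, 0, 0, 0, 0, 0], [2, 0, 0, 0, 0, 0], [1.5, 0, 0, 0, 0, 0], [1.1, 0, 0, 0, 0, 0], [0, 0, 0, 0, 0, 0], [0, 0, 0, 0, 0, 0]]]'

```text
time_s: 14.65
tool_pos: [0.6038, -0.0746, 0.1489]
orientation: [-1.572, 0.925, 1.57]
wrist_force: [0.5, 0.2, -0.5]
gripper_width: 0.0852
```

Emit:
jog_arm --targets '[[[0, 0, 0, 0, 0, 0], [0, 0, 0, 0, 0, 0], [0, 0, 0, 0, 0, 0], [0, 0, 0, 0, 0, 0], [0, 0, 0, 0, 0, 0], [0, 0, 0, 0, 0, 0], [0, 0, 0, 0, 0, 0]]]' --hand 0

```text
time_s: 15.52
tool_pos: [0.6037, -0.0743, 0.1486]
orientation: [-1.572, 0.925, 1.571]
wrist_force: [2.4, 2.0, 2.7]
gripper_width: 0.0272
```

Emit:
jog_arm --targets '[[[-0.96, 0, 0.08, 0, 0, 0], [-0.93, 0, 0.25, 0, 0, 0], [-0.87, 0, 0.41, 0, 0, 0], [-0.79, 0, 0.55, 0, 0, 0], [0, 0, 0, 0, 0, 0]]]'

```text
time_s: 16.15
tool_pos: [0.597, -0.0627, 0.1848]
orientation: [-1.573, 0.925, 1.571]
wrist_force: [4.0, 1.0, 1.0]
gripper_width: 0.0269
```

Emit:
jog_arm --targets '[[[-0.68, 0, 0.68, 0, 0, 0], [-0.55, 0, 0.79, 0, 0, 0], [-0.41, 0, 0.87, 0, 0, 0], [-0.25, 0, 0.93, 0, 0, 0], [-0.08, 0, 0.95, 0, 0, 0], [0, 0, 0.15, 0, 0, 0], [0, 0, 0, 0, 0, 0]]]'

```text
time_s: 17.02
tool_pos: [0.576, -0.0262, 0.2037]
orientation: [-1.574, 0.929, 1.57]
wrist_force: [3.3, -4.9, 2.8]
gripper_width: 0.0269
```

The knob is now at (0.576,-0.026) with its centre at z about 0.223, which is the upright position. I work out the arc steps for cranking.

```bash
python3 - <<'E'
from h import *
s=state();M=R.from_rotvec(s['orientation']).as_matrix();p=s['tool_pos']
A=np.array([.6008,-.0705]);print(p.round(4),s['wrist_force'].round(1),s['joint_positions'].round(2))
P=lambda a:np.array([*(A+.05*np.array([np.cos(a),np.sin(a)])),p[2]])
c=p
for k in range(1,21):
    q=P(np.radians(119-8*k));print(k,119-8*k,(M.T@(q-c)*100).round(2),q[:2].round(4));c=q
E
```

```text
[ 0.576  -0.0262  0.2037] [ 3.3 -4.9  2.8] [-0.17  0.39 -0.17  1.01 -0.   -2.25]
1 111 [-0.   -0.72 -0.13] [ 0.5829 -0.0238]
2 103 [-0.   -0.68 -0.14] [ 0.5896 -0.0218]
3 95 [ 0.   -0.66 -0.24] [ 0.5964 -0.0207]
4 87 [ 0.   -0.62 -0.33] [ 0.6034 -0.0206]
5 79 [ 0.   -0.56 -0.41] [ 0.6103 -0.0214]
6 71 [ 0.   -0.5  -0.48] [ 0.6171 -0.0232]
7 63 [ 0.   -0.43 -0.55] [ 0.6235 -0.0259]
8 55 [ 0.   -0.35 -0.6 ] [ 0.6295 -0.0295]
9 47 [ 0.   -0.26 -0.65] [ 0.6349 -0.0339]
10 39 [ 0.   -0.17 -0.68] [ 0.6397 -0.039 ]
11 31 [ 0.   -0.07 -0.69] [ 0.6437 -0.0447]
12 23 [ 0.    0.02 -0.7 ] [ 0.6468 -0.051 ]
13 15 [ 0.    0.12 -0.69] [ 0.6491 -0.0576]
14 7 [ 0.    0.22 -0.66] [ 0.6504 -0.0644]
15 -1 [ 0.    0.31 -0.63] [ 0.6508 -0.0714]
16 -9 [ 0.    0.39 -0.58] [ 0.6502 -0.0783]
17 -17 [ 0.    0.47 -0.52] [ 0.6486 -0.0851]
18 -25 [ 0.    0.53 -0.45] [ 0.6461 -0.0916]
19 -33 [ 0.    0.59 -0.37] [ 0.6427 -0.0977]
20 -41 [ 0.    0.64 -0.28] [ 0.6385 -0.1033]
```

Emit:
jog_arm --targets '[[[0, -0.72, -0.15, 0, 0, 0], [0, -0.68, -0.14, 0, 0, 0], [0, -0.66, -0.24, 0, 0, 0], [0, -0.62, -0.33, 0, 0, 0], [0, -0.56, -0.41, 0, 0, 0], [0, 0, 0, 0, 0, 0]]]'

```text
time_s: 17.77
tool_pos: [0.6102, -0.0205, 0.2037]
orientation: [-1.571, 0.927, 1.572]
wrist_force: [0.5, -1.9, 3.5]
gripper_width: 0.0273
```

Click 1 reached, within 1 mm of the predicted knob position and with low force. On to click 2.

Emit:
jog_arm --targets '[[[0, -0.5, -0.53, 0, 0, 0], [0, -0.43, -0.57, 0, 0, 0], [0, -0.35, -0.6, 0, 0, 0], [0, -0.26, -0.65, 0, 0, 0], [0, -0.17, -0.68, 0, 0, 0], [0, 0, 0, 0, 0, 0]]]'

```text
time_s: 18.52
tool_pos: [0.6397, -0.0383, 0.2036]
orientation: [-1.57, 0.925, 1.573]
wrist_force: [-0.7, 1.0, 6.1]
gripper_width: 0.0275
```

Emit:
jog_arm --targets '[[[0, -0.07, -0.69, 0, 0, 0], [0, 0.02, -0.7, 0, 0, 0], [0, 0.12, -0.69, 0, 0, 0], [0, 0.22, -0.66, 0, 0, 0], [0, 0.31, -0.63, 0, 0, 0], [0, 0, 0, 0, 0, 0]]]'

```text
time_s: 19.27
tool_pos: [0.6507, -0.0705, 0.2037]
orientation: [-1.569, 0.924, 1.572]
wrist_force: [0.4, 0.8, 6.7]
gripper_width: 0.027
```

Emit:
jog_arm --targets '[[[0, 0.39, -0.62, 0, 0, 0], [0, 0.47, -0.54, 0, 0, 0], [0, 0.53, -0.45, 0, 0, 0], [0, 0.59, -0.37, 0, 0, 0], [0, 0.64, -0.28, 0, 0, 0], [0, 0, 0, 0, 0, 0], [0, 0, 0, 0, 0, 0]]]'

```text
time_s: 20.15
tool_pos: [0.639, -0.1025, 0.2037]
orientation: [-1.57, 0.923, 1.572]
wrist_force: [1.3, 1.6, 6.1]
gripper_width: 0.0272
```

```bash
python3 - <<'E'
from h import *
d=snap("wrist");e=snap("scene");
print("pred spout/flaskmouth",proj(d,[[.601-.083,-.0705+.072,.122],[.517,.002,.108]]).round())
cv2.imwrite("pics/f1.png",np.hstack([d["pixels"][:,:420],cv2.resize(np.ascontiguousarray(e["pixels"][170:300,170:300]),(380,384))])[:,:,::-1])
E
```

```text
pred spout/flaskmouth [[318. 348.]
 [316. 337.]]
```

View pics/f1.png

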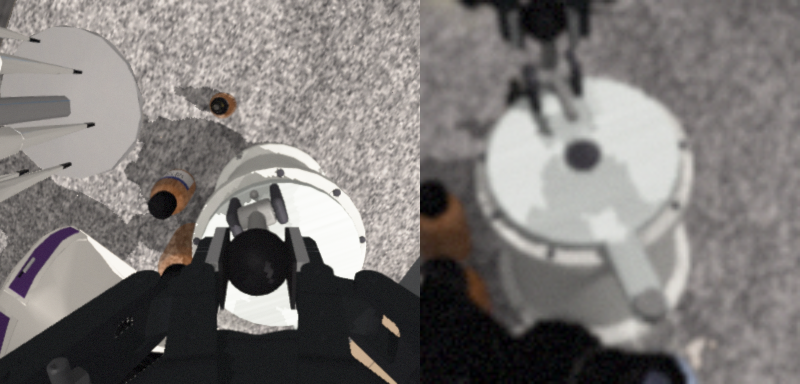

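The knob is still held at (255,262), and the spout arm has swung to the flask's side, scene crop (648,300). I let go and rise.

Emit:
jog_arm --targets '[[[0, 0, 0, 0, 0, 0], [0, 0, 0, 0, 0, 0], [0, 0, 0, 0, 0, 0], [0, 0, 0, 0, 0, 0], [0, 0, 0, 0, 0, 0], [0, 0, 0, 0, 0, 0]]]' --hand 0.75

```text
time_s: 21.0
tool_pos: [0.6391, -0.1035, 0.2035]
orientation: [-1.571, 0.926, 1.571]
wrist_force: [-0.7, -0.8, -0.9]
gripper_width: 0.0638
```

Emit:
jog_arm --targets '[[[-1, 0, 0, 0, 0, 0], [-2, 0, 0, 0, 0, 0], [-2, 0, 0, 0, 0, 0], [-2, 0, 0, 0, 0, 0], [-2, 0, 0, 0, 0, 0], [0, 0, -4, 0, 0, 0], [0, 0, -4, 0, 0, 0], [0, 0, -4, 0, 0, 0], [0, 0, 0, 0, 0, 0], [0, 0, 0, 0, 0, 0]]]'

```text
time_s: 22.25
tool_pos: [0.6971, -0.2081, 0.2937]
orientation: [-1.571, 0.925, 1.572]
wrist_force: [0.1, 0.2, 0.5]
gripper_width: 0.0639
```

```bash
python3 - <<'E'
from h import *
d=snap("wrist");e=snap("side")
print(state()["tool_pos"].round(3),"pred spout/flaskmouth/knob/cyl",proj(d,[[.601-.083,-.0705+.072,.146],[.517,.002,.108],[.6387,-.1033,.223]]).round().tolist())
cv2.imwrite("pics/g1.png",np.hstack([d["pixels"][:,50:450],cv2.resize(np.ascontiguousarray(e["pixels"][100:384,150:400]),(400,384))])[:,:,::-1])
E
```

```text
[ 0.697 -0.207  0.294] pred spout/flaskmouth/knob/cyl [[301.0, 382.0], [298.0, 359.0], [258.0, 332.0]]
```

View pics/g1.png

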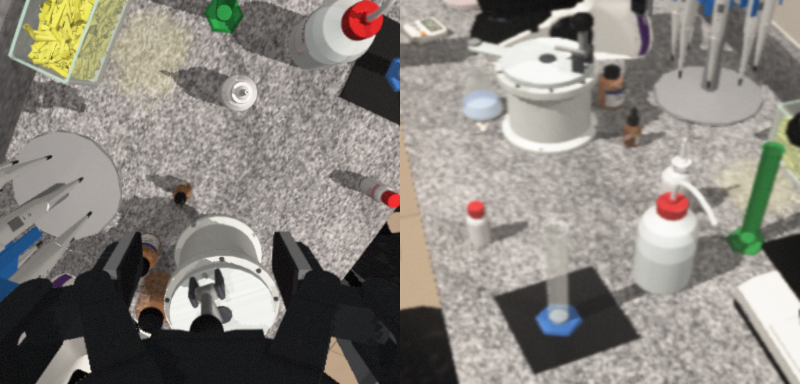

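The crank is upright, with the knob at crop (208,325). In the side view the spout arm ends over the flask, (480,45) above (482,105). The cylinder stands on the mat at (557,320). I make one numeric check of the spout and hand in.

```bash
python3 - <<'E'
from h import *
e=snap("side")
print("arm end px seen ~(201,133); pred click3,4,5:",[proj(e,[[.601+.116*np.cos(np.radians(a)),-.0705+.116*np.sin(np.radians(a)),.14]]).round().tolist() for a in(179,139,99)])
print(state()["wrist_force"].round(1));print(sign_off())
E
```

```text
arm end px seen ~(201,133); pred click3,4,5: [[[187.0, 153.0]], [[194.0, 131.0]], [[222.0, 117.0]]]
[0.1 0.4 0.2]
the job is handed in; nothing more can be done
None
```

I handed the job in at about 22 s of the 61 s allowed. The cylinder is on the mat, the crank is up and the dial rests in click 4, over the flask. `sign_off` gives no verdict, so the result below rests on my own checks.

- **Cylinder:** I lifted the blue-footed measuring cylinder and stood it upright on the mat. The side camera put its foot at (0.510,-0.442) against a mat centre of about (0.521,-0.429). That is roughly 11 to 13 mm off along each axis, against the 37 mm allowed.
- **Crank:** I gripped the knob and swung it up. At the top its centre came to (0.576,-0.026) at z about 0.223, where the upright position should be. It was still upright after I let go.
- **Dial:** I cranked clockwise four clicks, taking each as a 40° arc, and held the knob to within about 1 mm of the predicted position at each one. Click 4 puts the spout at 139°, and the flask measured at about 139°.
- **Last checks:** In the side view the spout arm's end was read by eye at about (201,133). The prediction was (194,131) for click 4, (187,153) for click 3 and (222,117) for click 5. The 7-pixel difference is the least certain of the checks, but click 4 is clearly the nearest. The gripper was clear of everything, with wrist force near zero, and I saw no bottle moved.

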